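# Lock out the sloped socket console

## Task

Lock out the console for cleaning: pull the finned plug out of its sloped socket against the spring catch and set it down (do not drop it) standing upright on its foot in the open tray. Then slide the steel dust shutter fully across the empty socket and let go, leaving the other things on the bench where they are.

Things in the scene. Friction and masses are not known exactly. Their poses are not given: they have to be found in the camera images.
- console: Fixed grey steel console, foot 124 x 206 mm, 194 mm high. Origin: about the middle of the foot, on the bench; z up, x to its rear, y to its left seen from the robot. Its work face tilts 35 degrees toward the front: outward normal (-0.574, 0, 0.819), up the slope (0.819, 0, 0.574) in its axes. Side cheeks at y = +-0.098 rise under the visor from about x = +0.012 back
- visor_edge (a point): Middle of the front edge of the level visor roof, on its underside, 188 mm above the bench; axes as the console's. The roof runs 60 mm back from here to the rear wall (+x), over the full width. A gripper coming straight down on the plug or the shutter's tab strikes it: tilt the tool to the face normal and come and go along it
- socket_mouth (a point): Middle of the socket's mouth on the face, at (0, -0.040, 0.085) in the console's frame; axes as the console's. Hole 42 mm (up the slope) x 38 mm (y), square to the face. A sprung detent slide in its upper wall catches the plug: about 9 to 15 N along the normal pull it past, within the first 15 mm; the foot is clear after 35 mm. Rails 10 mm high run along y, 31 to 40 mm up and down the slope
- plug: Loose black plastic plug, 0.11 to 0.22 kg, 90 mm long. Origin: middle of its flat foot; z from foot to handle (the face normal while in). Shank 40 (x) x 36 mm (y) up to z = 34, a step for the catch on its +x side; flange 52 x 46 mm, z = 34 to 42, lies on the face at the start; handle fin 50 (x) x 20 mm (y), z = 42 to 90: grip it across the 20 mm. Stands stably on its foot
- plug_grip (a point): Point in the middle of the plug's handle fin, 69 mm from the foot along the plug's z (35 mm above the console's face at the start); axes as the plug's
- tray: Fixed open aluminium tray, 130 mm (x) x 170 mm (y), 26 mm high, walls and floor about 4 mm thick. Origin: middle of its underside on the bench, z up
- shutter (a joint): Slide of the steel dust shutter along the face, m: 0 to 0.010 at the start (open, on the socket's +y side), 0.075 = fully across the socket, at its end stop; it grows toward the console's -y. Plate 63 mm (slope) x 70 mm (y), top 6 mm above the face; 2 N of friction, stays where it is left; it is blocked by the plug while that is in
- shutter_tab (a point): Middle of the upright steel grip tab on the shutter: 40 mm up the slope x 12 mm thick along y, from 6 to 40 mm above the face (this point: 23 mm above it). Open, it stands 101 mm to the +y side of the socket's middle (less the joint's value), 26 mm when shut. Axes: x up the slope, y as the console's, z along the face normal
- boil_box_rear: Fixed steel boiling box at the right, part of the room, always in the same place: about 225 mm square, 350 mm high, turned about 6 degrees. Origin: middle of its foot. Swing round in front of it or over it
- stopwatch: Bystander, black stopwatch 65 x 58 x 15 mm; origin at its underside
- ring_mould: Bystander, steel ring mould 75 mm across, 40 mm high; origin at its underside
- tape_roll: Bystander, roll of tape 67 mm across, 24 mm high; origin at its underside
- brush: Bystander, wooden bench brush 215 mm long, 40 mm high; origin at its underside
- spatula: Bystander, spatula 212 mm long, 14 mm high; origin at its underside

How it is judged:
On the way, in this order (a step that is already met when the one before it is completed fails the run):
1. the plug is out of the socket, its handle well clear of the mouth (distance between plug_grip and socket_mouth above 0.1 m), for 0.1 s.
2. the plug stands upright in the tray, let go (x of plug in the frame of tray between -0.055 and 0.055 m and y of plug in the frame of tray between -0.075 and 0.075 m and z of plug in the frame of tray below 0.012 m and angle between plug's own z axis and vertical below 0.2 rad and linear speed of plug below 0.02 m/s and contact force between plug and the fingers below 0.1 N), for 0.2 s.
3. the shutter is fully across the empty socket (value of joint shutter above 0.071 m), for 0.2 s.
At the end, for the whole second after the job is handed in: The plug stands upright (within 0.2 rad) on its foot on the tray's floor, at rest and let go, and the shutter is fully shut (joint over 0.071 of 0.075 m) (all of step 2 and value of joint shutter above 0.071 m); the robot touches nothing.
It fails at once if the plug is let go in the air (foot more than 55 mm above the bench, out of the socket) (height (world z) of plug above 0.055 m and distance between plug_grip and socket_mouth above 0.12 m and contact force between plug and anything else below 0.02 N).
It fails at once if a bystander is shifted by more than 30 mm (distance of any of stopwatch, ring_mould, tape_roll, brush, spatula from where it was at the start of the episode above 0.03 m).
It also fails if it takes over 72 s, if anything falls off the work surface, if the arm or the gripper's body presses on something with over 40 N, if the wrist force passes 120 N, or if a joint passes its speed limit or range.

## Robot

A 6-joint arm with a two-finger parallel gripper is mounted at the origin on a cart in front of the work surface, level with it; the furniture and walls round the work are solid. World frame = base frame: x ahead of the robot, y to its left, z up, the work surface at z = 0. Lengths are in m, angles in rad, forces in N, time in s.
With the tool pointing down it reaches from about 0.35 to 0.975 m from the base axis. Payload 4.9 kg.
Tool frame: the origin (TCP) lies between the finger pads; the fingertips stand 22 mm ahead of it and the grasp point (between the pads) lies 3 mm ahead of it; z points along the fingers, y is the line along which they close (so a half turn about z gives the same grasp; the last joint's range is limited). The gripper opens to 85 mm and grips with 20 to 120 N. Pads are 22 mm wide; open, the fingers measure 114 mm over their backs; the gripper's body (76 mm by 85 mm) begins 54 mm behind the grasp point. The pads swing forward as they close: fully open they stand 13 mm farther back than shut.
Start: joints at [-1.276, 0.053, 1.613, -0, 1.476, -0.119], TCP at [0.251, -0.572, 0.253] pointing down, gripper open.
Joint ranges: [-3.01, 3.01], [-1.01, 2.22], [0.06, 2.58], [-1.02, 4.17], [0.09, 2.62], [-3.14, 3.14]. Speed limits (rad/s): [2.57, 2.57, 3.14, 3.14, 3.14, 3.14].

## Interface

Orientations are given as a unit quaternion [w, x, y, z].
In Python, from plant import state, grab_frame, get_calibration, job_done, recognise, regions_of gives the robot as it stands.
- The arm moves only by the tool apply_moves, never from a script. Its argument "targets" is a list of rows, each an object with "translation": the shift along the tool's x, y, z normalised to -1 to 1, where 1 is 100 mm, a list of three; "twist": the turn about the tool's z normalised to -1 to 1, where 1 is 0.1 rad; "hand": the opening, from 0 (shut) to 1 (fully open). A call has 1 to 8 rows; each row shifts and turns the commanded pose from where the row before left it, along the tool's axes as they then stand; what a row does not reach is not made up. A row lasts 1/10 s, in which the tool goes at most 50 mm and 8.59 degrees, less where a joint would pass 70% of its speed; a pose out of reach is approached as far as the arm can. A call with a number of a shift or a turn outside -1 to 1 is refused whole. A call with a gripper value outside its range is refused whole. The fingers move at their own pace and stop on an object; the grip force is fixed at half the most. Time passes only in rows, so rows that do not move let the fingers close. It gives the time, the measured TCP pose, the force, the opening and the grip force at its end, in the units of the state.
- state(): the state, without advancing time (a new reading comes with each control period).
- grab_frame(name): name is "side" or "top"; returns the picture (384x512x3 uint8, red, green, blue); there is no depth.
- get_calibration(name): a dict with "camera_matrix" (3x3 intrinsics, pixels), "pose" (4x4, takes a point from camera to world coordinates). Camera axes: x right, y up, looking along -z (the intrinsics and any distortion apply to the point x, -y, -z); pixel columns grow to the right and rows downward; lengths in m; the calibration is good to about 2 mm. A picture is of the moment at which its call begins. get_calibration takes no time and is no camera call.
- job_done(): hands the job in; it is judged then, once.
Trained networks look in the newest picture that a camera, given by its name, has taken for a name from the list of things; names that differ only in an ending like _2 or _b are one class to them, and where a whole thing is asked for, a point or a joint stands for the part that bears it (a point fixed in the world has none). Each returns a list of dicts, best first, with "score" (0 to 1); they miss things now and then, are a little off and sometimes report something else, mostly with a low value. They report only what shows in the picture. A call takes as long as a camera call.
- recognise(camera, query): "point" ([x, y, z] in m, in world coordinates, good to about 4 mm: the middle of the surface that is visible of it).
- regions_of(camera, query): "pixels" (384x512 bool, what is visible of it).
The state is a dict: "time": time; "joint_pos": joint angles; "joint_vel": joint speeds; "joint_efforts": joint torques, N m; "tool_pos": TCP position; "tool_rot": TCP orientation; "contact_force": force on the tool from outside, world axes, zero at the start; "ft_torque": the same for the moment, N m; "gripper_width": opening from 0.0 (shut) to 1.0 (fully open); "grasp_force": force on a finger pad.
Only numpy, scipy, OpenCV 4.12 (cv2) and the standard library are available. Lean on these libraries where they do the work, as an engineer would, in place of code of your own. Each camera call takes 0.05 s, during which the arm holds its last target. There are 200 camera calls.

## Working session

There is one attempt and no reset: what is moved stays moved. The work goes in short steps, Python scripts to look and compute and a tool call to move; the robot and the scene stay as the last step left them, time stands still between calls to the robot, and variables do not carry over. Pictures are saved under pics/ and viewed, at most 11 in all, crops included, and the job is handed in when it is done.

Besides the shell and the picture viewer there is one more tool, called as name(argument=value, ...), one argument or row to a line, values as JSON. apply_moves: Moves the arm, as the interface text tells. Its arguments: {"type":"object","properties":{"targets":{"type":"array"}},"required":["targets"]}

```bash
mkdir -p pics; python3 - <<'E'
from plant import *
import cv2,numpy as np
s=state();print({k:np.round(v,3).tolist() for k,v in s.items()})
for c in("side","top"):
    f=grab_frame(c);cv2.imwrite(f"pics/{c}0.png",f[...,::-1])
    K=get_calibration(c);print(c,np.round(K["camera_matrix"],1).tolist(),np.round(K["pose"],3).tolist())
    for q in("console","plug","tray","shutter_tab","shutter","stopwatch","ring_mould","tape_roll","brush","spatula"):
        print(q,[(np.round(r["point"],3).tolist(),round(r["score"],2)) for r in recognise(c,q)[:2]])
E
```

```text
{'time': 0.0, 'joint_pos': [-1.276, 0.053, 1.614, 0.0, 1.476, -0.119], 'joint_vel': [0.0, 0.001, 0.001, 0.0, -0.001, 0.001], 'joint_efforts': [-0.0, -39.368, -37.018, -0.0, 0.007, 0.0], 'tool_pos': [0.251, -0.572, 0.252], 'tool_rot': [-0.001, 0.979, 0.205, -0.0], 'contact_force': [-0.154, -0.51, 0.057], 'ft_torque': [0.023, -0.006, 0.004], 'grasp_force': 0.0, 'gripper_width': 1.004}
side [[404.6, 0.0, 257.4], [0.0, 404.6, 193.1], [0.0, 0.0, 1.0]] [[0.704, -0.596, 0.386, 0.974], [0.71, 0.584, -0.394, -0.419], [0.01, 0.551, 0.834, 1.048], [0.0, 0.0, 0.0, 1.0]]
console [([0.621, -0.058, 0.172], 0.74)]
plug []
tray [([0.584, 0.26, 0.001], 0.66)]
shutter_tab []
shutter []
stopwatch [([0.375, 0.237, 0.012], 0.49)]
ring_mould [([0.386, 0.124, 0.035], 0.67)]
tape_roll [([0.731, 0.101, 0.023], 0.7)]
brush [([0.727, -0.148, 0.04], 0.97)]
spatula [([0.616, -0.059, 0.175], 0.73), ([0.378, -0.083, 0.017], 0.58)]
top [[359.2, 0.0, 259.9], [0.0, 359.2, 183.5], [0.0, 0.0, 1.0]] [[-0.005, 0.994, -0.111, 0.436], [-1.0, -0.007, -0.015, 0.002], [-0.016, 0.111, 0.994, 1.1], [0.0, 0.0, 0.0, 1.0]]
console [([0.577, -0.016, 0.194], 0.79)]
plug [([0.559, -0.07, 0.118], 0.66), ([0.371, -0.119, 0.004], 0.38)]
tray []
shutter_tab [([0.55, -0.003, 0.095], 0.98), ([0.562, -0.068, 0.114], 0.61)]
shutter [([0.55, 0.003, 0.094], 0.8)]
stopwatch [([0.374, 0.249, 0.015], 0.61)]
ring_mould [([0.373, 0.13, 0.041], 0.74)]
tape_roll [([0.559, -0.07, 0.116], 0.59), ([0.727, 0.107, 0.024], 0.51)]
brush [([0.719, -0.137, 0.038], 0.56)]
spatula [([0.371, -0.121, 0.004], 0.82), ([0.552, -0.001, 0.094], 0.58)]
```

View pics/side0.png

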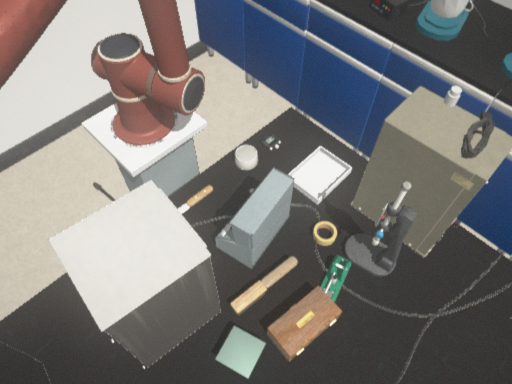

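View pics/top0.png

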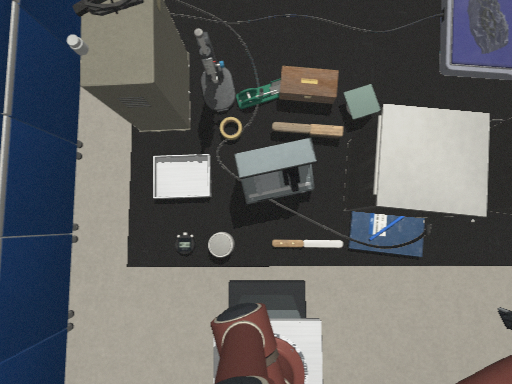

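```bash
python3 - <<'E'
import cv2,numpy as np
t=cv2.imread("pics/top0.png")[130:215,145:325];s=cv2.imread("pics/side0.png")[140:270,210:360]
cv2.imwrite("pics/t1.png",cv2.resize(t,None,fx=4.4,fy=4.4,interpolation=cv2.INTER_CUBIC))
cv2.imwrite("pics/s1.png",cv2.resize(s,None,fx=4.4,fy=4.4,interpolation=cv2.INTER_CUBIC))
E
```

```text
(no output)
```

View pics/t1.png

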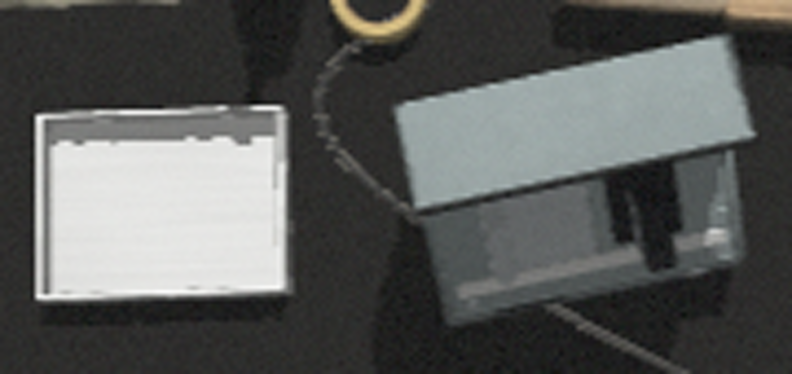

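```bash
cat >h.py <<'E'
from plant import *
import cv2,numpy as np
from scipy.spatial.transform import Rotation as R
def bp(c,uv,z):
    k=get_calibration(c);K,P=np.array(k["camera_matrix"]),np.array(k["pose"])
    d=np.linalg.inv(K)@[uv[0],uv[1],1];d=P[:3,:3]@(d*[1,-1,-1]);o=P[:3,3]
    return o+d*(z-o[2])/d[2]
def pj(c,p):
    k=get_calibration(c);K,P=np.array(k["camera_matrix"]),np.array(k["pose"])
    q=(P[:3,:3].T@(np.array(p)-P[:3,3]))*[1,-1,-1];q=K@q;return q[:2]/q[2]
E
python3 - <<'E'
from h import *
f=lambda p:(np.array(p)+.5)/4.4-.5+[145,130]
for n,z,l in(("roof",.194,[(397,104),(727,35),(754,134),(417,209)]),("tray",.026,[(37,114),(286,106),(291,292),(38,299)])):
    w=np.array([bp("top",f(p),z) for p in l]);print(n,w.round(4).tolist(),w.mean(0).round(4))
    d=np.roll(w,-1,0)-w;print(np.linalg.norm(d,axis=1).round(4),np.degrees(np.arctan2(d[:,1],d[:,0])).round(1))
for p in((448,325),(742,262)): print(bp("top",f(p),.04).round(4))
E
```

```text
roof [[0.6166, 0.0799, 0.194], [0.6559, -0.1129, 0.194], [0.5972, -0.1273, 0.194], [0.5549, 0.0681, 0.194]] [ 0.6062 -0.023   0.194 ]
[0.1967 0.0604 0.2    0.0629] [ -78.5 -166.2  102.2   10.7]
tray [[0.6452, 0.344, 0.026], [0.6493, 0.1711, 0.026], [0.5204, 0.1664, 0.026], [0.5167, 0.3397, 0.026]] [0.5829 0.2553 0.026 ]
[0.1729 0.1291 0.1734 0.1285] [ -88.6 -177.9   91.2    1.9]
[0.4964 0.0584 0.04  ]
[ 0.5375 -0.1393  0.04  ]
```

View pics/s1.png

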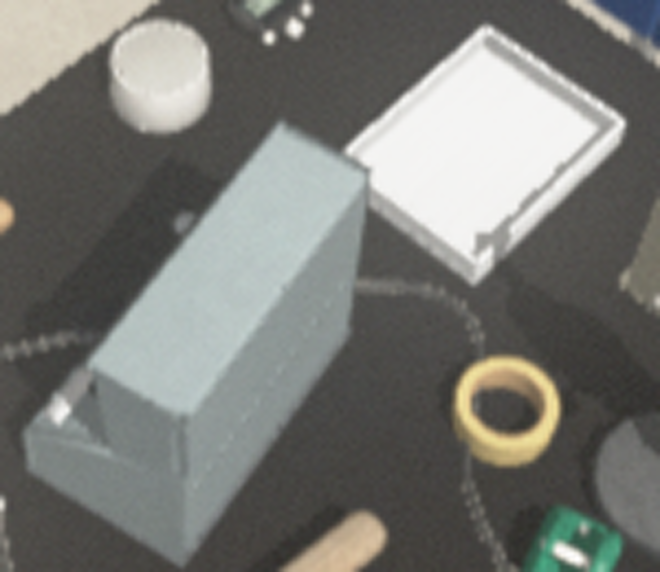

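apply_moves(
  targets=[
    {"translation": [0,0,0],"twist": 1,"hand": 1},
    {"translation": [0,0,0],"twist": 1,"hand": 1},
    {"translation": [0.17,-0.4,0],"twist": 0,"hand": 1},
    {"translation": [0.17,-0.4,0],"twist": 0,"hand": 1},
    {"translation": [0.17,-0.4,0],"twist": 0,"hand": 1},
    {"translation": [0.17,-0.4,0],"twist": 0,"hand": 1},
    {"translation": [0.17,-0.4,0],"twist": 0,"hand": 1},
    {"translation": [0.17,-0.4,0],"twist": 0,"hand": 1},
  ],
)

```text
time: 1.9
tool_pos: [0.3001, -0.3144, 0.2534]
tool_rot: [0.0, 0.994, 0.106, 0.0]
contact_force: [0.5, 0.1, -0.1]
gripper_width: 1.001
grasp_force: 0.0
```

```bash
cat >>h.py <<'E'
O=np.array([.5747,-.0297,0]);th=np.radians(12)
Rc=R.from_euler('z',th).as_matrix()
M=O+Rc@[0,-.040,.085]
def face(s,y,n): # face coords about the mouth -> world
    return M+Rc@[.819*s-.574*n,y,.574*s+.819*n]
def st():
    s=state();r=R.from_quat(np.roll(s["tool_rot"],-1)).as_matrix();p=np.array(s["tool_pos"])
    print("t",round(s["time"],2),"tcp",p.round(4),"tx",r[:,0].round(3),"tz",r[:,2].round(3),"rel",(Rc.T@(p-M)).round(4),"F",np.round(s["contact_force"],1),"w",np.round(s["gripper_width"],3),"g",np.round(s["grasp_force"],1))
    return p,r
def to(rel):
    """move in tool units (1=100mm) to console-frame offset from mouth"""
    p,r=st();d=r.T@(M+Rc@np.array(rel)-p)*10;print("move",d.round(3));return d
E
python3 - <<'E'
from h import *
st();print(np.round(state()["joint_pos"],3))
for n,p in dict(mouth=M,tab0=face(0,.101,.023),tabtop=face(-.02,.101,.04),fintop=face(-.025,0,.056),fintop2=face(.025,0,.056)).items():
    a=pj("top",p);print(n,p.round(3),a.round(1),((a-[145,130])*4.4).round())
for c in("top","side"):
    for q in("boil_box_rear",):
        grab_frame(c)
        for r in regions_of(c,q)[:1]:
            v,u=np.where(r["pixels"]);print(c,r["score"],u.min(),u.max(),v.min(),v.max())
# lowest box front edge in the top image
for p in((378,212),(488,216),(490,112),(382,104)): print(bp("top",p,.35).round(3))
E
```

```text
t 1.9 tcp [ 0.3001 -0.3144  0.2534] tx [0.977 0.212 0.   ] tz [ 0. -0. -1.] rel [-0.3278 -0.1814  0.1684] F [ 0.5  0.1 -0.1] w 1.001 g 0.0
[-0.98  -0.432  2.034  0.     1.54   0.377]
mouth [ 0.583 -0.069  0.085] [290.2 171.9] [639. 184.]
tab0 [0.549 0.027 0.104] [256.4 183.2] [490. 234.]
tabtop [0.524 0.022 0.106] [258.3 192.3] [499. 274.]
fintop [ 0.532 -0.08   0.117] [295.2 188.8] [661. 259.]
fintop2 [ 0.572 -0.071  0.145] [292.7 172.9] [650. 189.]
[ 0.459 -0.231  0.35 ]
[ 0.45  -0.456  0.35 ]
[ 0.67  -0.476  0.35 ]
[ 0.69  -0.249  0.35 ]
```

```bash
python3 - <<'E'
from h import *
to([-.075,0,.12])
E
```

```text
t 2.1 tcp [ 0.3003 -0.3156  0.2537] tx [0.977 0.214 0.   ] tz [ 0.001 -0.002 -1.   ] rel [-0.3278 -0.1826  0.1687] F [-0.2  0.5  0.3] w 0.995 g 0.0
move [ 2.539 -1.812  0.485]
```

apply_moves(
  targets=[
    {"translation": [0.36,-0.26,0.07],"twist": 0,"hand": 0.65},
    {"translation": [0.36,-0.26,0.07],"twist": 0,"hand": 0.65},
    {"translation": [0.36,-0.26,0.07],"twist": 0,"hand": 0.65},
    {"translation": [0.36,-0.26,0.07],"twist": 0,"hand": 0.65},
    {"translation": [0.36,-0.26,0.07],"twist": 0,"hand": 0.65},
    {"translation": [0.36,-0.26,0.07],"twist": 0,"hand": 0.65},
    {"translation": [0.36,-0.26,0.07],"twist": 0,"hand": 0.65},
    {"translation": [0,0,0],"twist": 0,"hand": 0.65},
  ],
)

```text
time: 2.9
tool_pos: [0.5098, -0.0825, 0.2028]
tool_rot: [-0.001, 0.994, 0.109, -0.001]
contact_force: [-1.4, -1.4, 0.0]
gripper_width: 0.649
grasp_force: 0.0
```

```bash
python3 - <<'E'
from h import *
to([-.075,0,.05])
for c in("top","side"):
    f=grab_frame(c)
    if c=="top": cv2.imwrite("pics/t2.png",cv2.resize(f[110:240,200:360,::-1],None,fx=4.4,fy=4.4,interpolation=cv2.INTER_CUBIC))
E
```

```text
t 2.9 tcp [ 0.5098 -0.0825  0.2028] tx [ 0.976  0.216 -0.001] tz [-0.002  0.002 -1.   ] rel [-0.0744  0.0019  0.1178] F [-1.4 -1.4  0. ] w 0.649 g 0.0
move [-0.005  0.02   0.678]
```

View pics/t2.png

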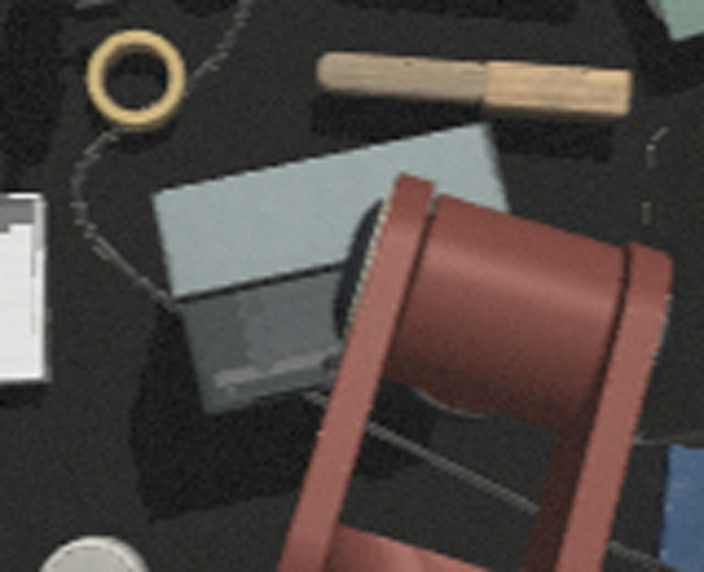

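apply_moves(
  targets=[
    {"translation": [0,0.01,0.32],"twist": 0,"hand": 0.65},
    {"translation": [0,0.01,0.32],"twist": 0,"hand": 0.65},
    {"translation": [0,0,0.3],"twist": 0,"hand": 0.65},
    {"translation": [0.1,0,0],"twist": 0,"hand": 0.65},
    {"translation": [0.1,0,0],"twist": 0,"hand": 0.65},
    {"translation": [0.05,0,0],"twist": 0,"hand": 0.65},
    {"translation": [0,0,0],"twist": 0,"hand": 0.65},
  ],
)

```text
time: 3.7
tool_pos: [0.535, -0.0821, 0.113]
tool_rot: [0.001, 0.994, 0.107, 0.002]
contact_force: [-0.8, -0.3, 0.6]
gripper_width: 0.652
grasp_force: 0.0
```

```bash
python3 - <<'E'
from h import *
to([-.042,0,.02])
E
```

```text
t 3.7 tcp [ 0.535  -0.0821  0.113 ] tx [0.977 0.212 0.004] tz [ 0.004 -0.001 -1.   ] rel [-0.0498 -0.003   0.028 ] F [-0.8 -0.3  0.6] w 0.652 g 0.0
move [ 0.077 -0.029  0.08 ]
```

apply_moves(
  targets=[
    {"translation": [0.03,-0.02,0.06],"twist": 0,"hand": 0.65},
    {"translation": [0.03,0,0],"twist": 0,"hand": 0.65},
    {"translation": [0,0,0],"twist": 0,"hand": 0.65},
  ],
)

```text
time: 4.0
tool_pos: [0.5381, -0.0779, 0.1043]
tool_rot: [-0.0, 0.994, 0.107, -0.0]
contact_force: [-0.6, 0.2, -0.3]
gripper_width: 0.649
grasp_force: 0.0
```

```bash
python3 - <<'E'
from h import *
to([-.042,0,.02])
E
```

```text
t 4.0 tcp [ 0.5381 -0.0779  0.1043] tx [ 0.977  0.213 -0.   ] tz [-0.  0. -1.] rel [-0.0458  0.0004  0.0193] F [-0.6  0.2 -0.3] w 0.649 g 0.0
move [ 0.038  0.005 -0.007]
```

apply_moves(
  targets=[
    {"translation": [0.03,0,-0.02],"twist": 0,"hand": 0.65},
    {"translation": [0,0,0],"twist": 0,"hand": 0},
    {"translation": [0,0,0],"twist": 0,"hand": 0},
    {"translation": [0,0,0],"twist": 0,"hand": 0},
    {"translation": [0,0,0],"twist": 0,"hand": 0},
    {"translation": [0,0,0],"twist": 0,"hand": 0},
  ],
)

```text
time: 4.6
tool_pos: [0.5409, -0.0772, 0.1066]
tool_rot: [-0.0, 0.994, 0.107, -0.0]
contact_force: [-2.1, 2.3, 2.8]
gripper_width: 0.225
grasp_force: 58.9
```

```bash
python3 - <<'E'
from h import *
p,r=st();print((r.T@Rc@[-.574,0,.819]).round(3))
E
```

```text
t 4.6 tcp [ 0.5409 -0.0772  0.1066] tx [0.977 0.212 0.   ] tz [-0.     0.001 -1.   ] rel [-0.0429  0.0006  0.0216] F [-2.1  2.3  2.8] w 0.225 g 58.9
[-0.574 -0.003 -0.819]
```

apply_moves(
  targets=[
    {"translation": [-0.029,0,-0.041],"twist": 0,"hand": 0},
    {"translation": [-0.029,0,-0.041],"twist": 0,"hand": 0},
    {"translation": [-0.029,0,-0.041],"twist": 0,"hand": 0},
    {"translation": [-0.029,0,-0.041],"twist": 0,"hand": 0},
    {"translation": [0,0,0],"twist": 0,"hand": 0},
  ],
)

```text
time: 5.1
tool_pos: [0.5298, -0.0796, 0.1224]
tool_rot: [-0.0, 0.994, 0.107, 0.001]
contact_force: [3.1, 2.4, -2.5]
gripper_width: 0.22
grasp_force: 60.5
```

```bash
python3 - <<'E'
from h import *
p,r=st()
f=grab_frame("side")
cv2.imwrite("pics/s2.png",cv2.resize(f[120:290,180:340,::-1],None,fx=3.5,fy=3.5,interpolation=cv2.INTER_CUBIC))
E
```

```text
t 5.1 tcp [ 0.5298 -0.0796  0.1224] tx [0.977 0.212 0.002] tz [ 0.002  0.001 -1.   ] rel [-0.0543  0.0005  0.0374] F [ 3.1  2.4 -2.5] w 0.22 g 60.5
```

View pics/s2.png

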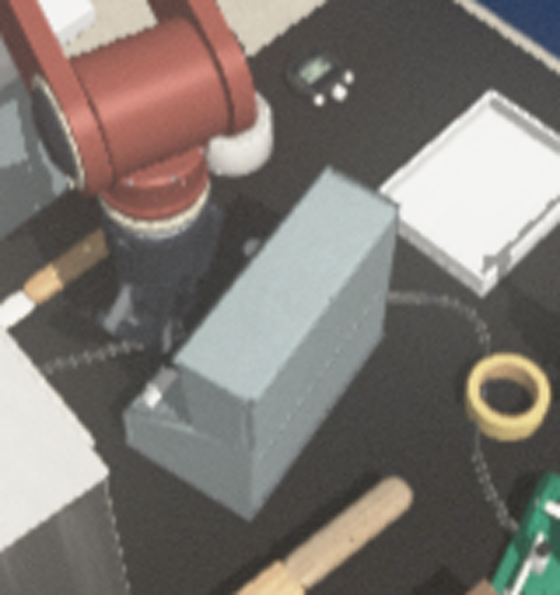

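apply_moves(
  targets=[
    {"translation": [-0.057,0,-0.082],"twist": 0,"hand": 0},
    {"translation": [-0.057,0,-0.082],"twist": 0,"hand": 0},
    {"translation": [-0.057,0,-0.082],"twist": 0,"hand": 0},
    {"translation": [-0.057,0,-0.082],"twist": 0,"hand": 0},
    {"translation": [-0.2,0,0],"twist": 0,"hand": 0},
    {"translation": [-0.2,0,0],"twist": 0,"hand": 0},
    {"translation": [-0.2,0,0],"twist": 0,"hand": 0},
    {"translation": [-0.2,0,0],"twist": 0,"hand": 0},
  ],
)

```text
time: 5.95
tool_pos: [0.4278, -0.1021, 0.1556]
tool_rot: [0.0, 0.994, 0.107, -0.0]
contact_force: [-0.2, -0.2, -1.7]
gripper_width: 0.224
grasp_force: 60.8
```

```bash
python3 - <<'E'
from h import *
to([-.155,0.01,-.015])
f=grab_frame("top");t=f[150:250,220:340,::-1];f=grab_frame("side");s=f[120:220,180:300,::-1]
cv2.imwrite("pics/c3.png",np.hstack([cv2.resize(i,(475,396),interpolation=cv2.INTER_CUBIC)[:, :395] for i in (t,s)]))
print([(np.round(r["point"],3).tolist(),round(r["score"],2)) for c in("top","side") for r in recognise(c,"plug")[:2]])
E
```

```text
t 5.95 tcp [ 0.4278 -0.1021  0.1556] tx [ 0.977  0.212 -0.001] tz [-0.001 -0.001 -1.   ] rel [-0.1587 -0.0003  0.0706] F [-0.2 -0.2 -1.7] w 0.224 g 60.8
move [ 0.039 -0.103  0.856]
[([0.619, -0.062, 0.169], 0.66), ([0.466, -0.103, 0.145], 0.56)]
```

View pics/c3.png

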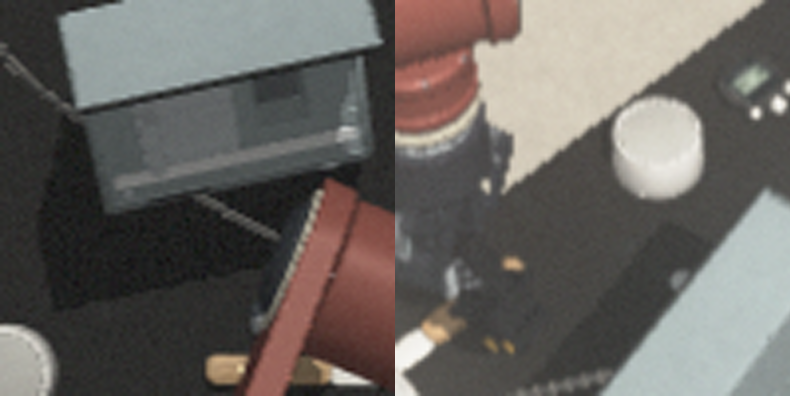

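apply_moves(
  targets=[
    {"translation": [0,0,0.29],"twist": 0,"hand": 0},
    {"translation": [0,0,0.29],"twist": 0,"hand": 0},
    {"translation": [0,0,0.29],"twist": 0,"hand": 0},
    {"translation": [0.06,0,0],"twist": 0,"hand": 0},
    {"translation": [0.06,0,0],"twist": 0,"hand": 0},
    {"translation": [0,0,0],"twist": 0,"hand": 0},
  ],
)

```text
time: 6.75
tool_pos: [0.4435, -0.0997, 0.0708]
tool_rot: [0.001, 0.994, 0.107, 0.002]
contact_force: [0.2, 0.2, -1.5]
gripper_width: 0.223
grasp_force: 60.6
```

apply_moves(
  targets=[
    {"translation": [0.04,0,0],"twist": 0,"hand": 0},
    {"translation": [0.04,0,0],"twist": 0,"hand": 0},
    {"translation": [0,0,0],"twist": 0,"hand": 0},
  ],
)

```text
time: 7.05
tool_pos: [0.4498, -0.0977, 0.0695]
tool_rot: [0.0, 0.994, 0.107, 0.001]
contact_force: [-0.1, 0.0, -1.4]
gripper_width: 0.226
grasp_force: 60.6
```

```bash
python3 - <<'E'
from h import *
st()
E
```

```text
t 7.05 tcp [ 0.4498 -0.0977  0.0695] tx [0.977 0.213 0.002] tz [ 0.002 -0.001 -1.   ] rel [-0.1364 -0.0005 -0.0155] F [-0.1  0.  -1.4] w 0.226 g 60.6
```

apply_moves(
  targets=[
    {"translation": [0.04,0,0],"twist": 0,"hand": 0},
    {"translation": [0,0,0],"twist": 0,"hand": 0},
  ],
)

```text
time: 7.25
tool_pos: [0.453, -0.0967, 0.0687]
tool_rot: [0.0, 0.994, 0.107, 0.0]
contact_force: [-0.4, -0.2, -2.1]
gripper_width: 0.233
grasp_force: 60.6
```

apply_moves(
  targets=[
    {"translation": [0.04,0,0],"twist": 0,"hand": 0},
    {"translation": [0,0,0],"twist": 0,"hand": 0},
  ],
)

```text
time: 7.45
tool_pos: [0.4568, -0.0959, 0.0686]
tool_rot: [0.0, 0.994, 0.107, 0.0]
contact_force: [-0.3, 0.4, -1.3]
gripper_width: 0.225
grasp_force: 60.6
```

apply_moves(
  targets=[
    {"translation": [0.04,0,0],"twist": 0,"hand": 0},
    {"translation": [0,0,0],"twist": 0,"hand": 0},
  ],
)

```text
time: 7.65
tool_pos: [0.459, -0.0951, 0.068]
tool_rot: [-0.0, 0.994, 0.107, -0.002]
contact_force: [-5.0, -1.6, 1.5]
gripper_width: 0.225
grasp_force: 61.2
```

apply_moves(
  targets=[
    {"translation": [0.02,0,-0.03],"twist": 0,"hand": 0},
    {"translation": [0.03,0,-0.03],"twist": 0,"hand": 0},
    {"translation": [0.03,0,-0.03],"twist": 0,"hand": 0},
    {"translation": [0.03,0,-0.03],"twist": 0,"hand": 0},
    {"translation": [0,0,0],"twist": 0,"hand": 0},
  ],
)

```text
time: 8.15
tool_pos: [0.4668, -0.0929, 0.0785]
tool_rot: [-0.0, 0.994, 0.107, -0.007]
contact_force: [-12.8, -4.0, 2.1]
gripper_width: 0.225
grasp_force: 61.2
```

apply_moves(
  targets=[
    {"translation": [0.03,0,-0.03],"twist": 0,"hand": 0},
    {"translation": [0.03,0,-0.03],"twist": 0,"hand": 0},
    {"translation": [0,0,0],"twist": 0,"hand": 0},
  ],
)

```text
time: 8.45
tool_pos: [0.4732, -0.0915, 0.0846]
tool_rot: [-0.0, 0.994, 0.107, -0.006]
contact_force: [-11.2, -2.8, 1.8]
gripper_width: 0.225
grasp_force: 61.0
```

apply_moves(
  targets=[
    {"translation": [0.02,0,-0.04],"twist": 0,"hand": 0},
    {"translation": [0.02,0,-0.04],"twist": 0,"hand": 0},
    {"translation": [0.02,0,-0.02],"twist": 0,"hand": 0},
    {"translation": [0,0,0],"twist": 0,"hand": 0},
  ],
)

```text
time: 8.85
tool_pos: [0.4793, -0.0897, 0.0941]
tool_rot: [-0.001, 0.994, 0.107, -0.005]
contact_force: [-7.0, -0.5, -2.7]
gripper_width: 0.227
grasp_force: 60.5
```

```bash
python3 - <<'E'
from h import *
st()
E
```

```text
t 8.85 tcp [ 0.4793 -0.0897  0.0941] tx [ 0.977  0.213 -0.01 ] tz [-0.01   0.001 -1.   ] rel [-0.1057  0.0011  0.0091] F [-7.  -0.5 -2.7] w 0.227 g 60.5
```

apply_moves(
  targets=[
    {"translation": [-0.2,0,-0.25],"twist": 0,"hand": 0},
    {"translation": [-0.2,0,-0.35],"twist": 0,"hand": 0},
    {"translation": [0,0,-0.45],"twist": 0,"hand": 0},
    {"translation": [0.1,-0.45,0],"twist": 0,"hand": 0},
    {"translation": [0.1,-0.45,0],"twist": 0,"hand": 0},
    {"translation": [0.1,-0.45,0],"twist": 0,"hand": 0},
    {"translation": [0.1,-0.45,0],"twist": 0,"hand": 0},
    {"translation": [0.1,-0.45,0],"twist": 0,"hand": 0},
  ],
)

```text
time: 9.65
tool_pos: [0.4447, 0.1338, 0.2017]
tool_rot: [-0.0, 0.994, 0.107, 0.0]
contact_force: [1.1, 0.5, -1.7]
gripper_width: 0.222
grasp_force: 60.8
```

```bash
python3 - <<'E'
from h import *
p,r=st();print(r.T@(np.array([.56,.25,.12])-p)*10)
E
```

```text
t 9.65 tcp [0.4447 0.1338 0.2017] tx [0.977 0.212 0.001] tz [ 0.001  0.    -1.   ] rel [-0.0932  0.2269  0.1167] F [ 1.1  0.5 -1.7] w 0.222 g 60.8
[ 1.37218906 -0.89166117  0.81846419]
```

apply_moves(
  targets=[
    {"translation": [0.34,-0.22,0],"twist": 0,"hand": 0},
    {"translation": [0.34,-0.22,0],"twist": 0,"hand": 0},
    {"translation": [0.34,-0.22,0.2],"twist": 0,"hand": 0},
    {"translation": [0.34,-0.22,0.3],"twist": 0,"hand": 0},
    {"translation": [0,0,0.3],"twist": 0,"hand": 0},
    {"translation": [0,0,0],"twist": 0,"hand": 0},
  ],
)

```text
time: 10.25
tool_pos: [0.5556, 0.2462, 0.1153]
tool_rot: [0.001, 0.994, 0.107, -0.006]
contact_force: [-1.4, -0.3, -1.7]
gripper_width: 0.226
grasp_force: 60.7
```

```bash
python3 - <<'E'
from h import *
p,r=st()
f=grab_frame("side");cv2.imwrite("pics/s3.png",cv2.resize(f[100:220,230:390,::-1],None,fx=4.8,fy=4.8,interpolation=cv2.INTER_CUBIC))
for n,q in dict(foot=[.0245,0,.077],top=[.0245,0,-.013],grasp=[0,0,.003]).items():
    a=pj("side",p+r@q);print(n,((a-[230,100])*4.8).round())
E
```

```text
t 10.25 tcp [0.5556 0.2462 0.1153] tx [ 0.977  0.213 -0.012] tz [-0.011 -0.003 -1.   ] rel [0.0387 0.3138 0.0303] F [-1.4 -0.3 -1.7] w 0.226 g 60.7
foot [422. 338.]
top [443. 250.]
grasp [404. 249.]
```

View pics/s3.png

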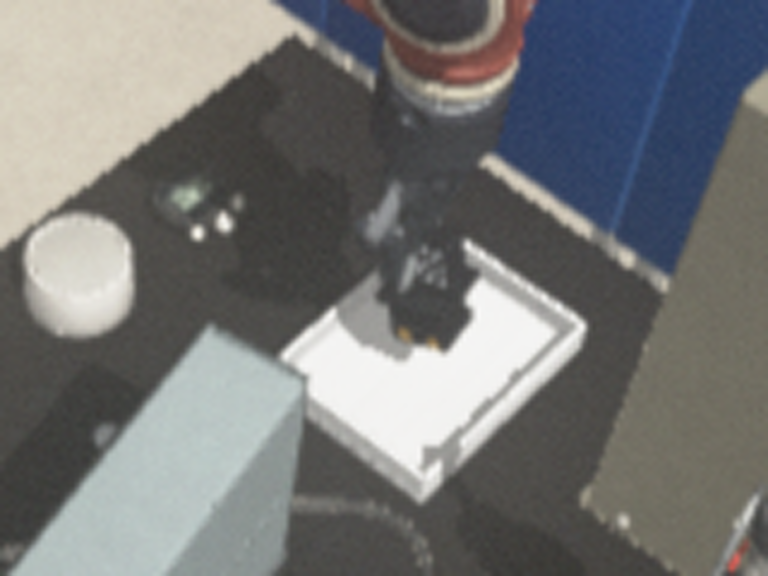

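apply_moves(
  targets=[
    {"translation": [0,0,0.15],"twist": 0,"hand": 0},
    {"translation": [0,0,0.1],"twist": 0,"hand": 0},
    {"translation": [0,0,0.02],"twist": 0,"hand": 0},
    {"translation": [0,0,0],"twist": 0,"hand": 0},
  ],
)

```text
time: 10.7
tool_pos: [0.5588, 0.2462, 0.0949]
tool_rot: [-0.0, 0.994, 0.106, 0.0]
contact_force: [-0.2, 0.7, -1.4]
gripper_width: 0.227
grasp_force: 60.8
```

apply_moves(
  targets=[
    {"translation": [0,0,0.02],"twist": 0,"hand": 0},
    {"translation": [0,0,0.02],"twist": 0,"hand": 0},
    {"translation": [0,0,0],"twist": 0,"hand": 0},
  ],
)

```text
time: 11.0
tool_pos: [0.5589, 0.2465, 0.0908]
tool_rot: [-0.0, 0.994, 0.107, 0.0]
contact_force: [-0.7, -1.1, -2.4]
gripper_width: 0.224
grasp_force: 60.8
```

apply_moves(
  targets=[
    {"translation": [0,0,0.02],"twist": 0,"hand": 0},
    {"translation": [0,0,0.02],"twist": 0,"hand": 0},
    {"translation": [0,0,0],"twist": 0,"hand": 0},
  ],
)

```text
time: 11.3
tool_pos: [0.5587, 0.2464, 0.0863]
tool_rot: [0.0, 0.994, 0.107, -0.0]
contact_force: [-0.0, 0.1, -2.0]
gripper_width: 0.228
grasp_force: 60.8
```

apply_moves(
  targets=[
    {"translation": [0,0,0.02],"twist": 0,"hand": 0},
    {"translation": [0,0,0.02],"twist": 0,"hand": 0},
    {"translation": [0,0,0],"twist": 0,"hand": 0},
  ],
)

```text
time: 11.6
tool_pos: [0.5586, 0.2464, 0.0822]
tool_rot: [0.0, 0.994, 0.107, -0.0]
contact_force: [-0.7, 0.4, -1.5]
gripper_width: 0.225
grasp_force: 60.8
```

apply_moves(
  targets=[
    {"translation": [0,0,0.02],"twist": 0,"hand": 0},
    {"translation": [0,0,0],"twist": 0,"hand": 0},
  ],
)

```text
time: 11.8
tool_pos: [0.5587, 0.2464, 0.0804]
tool_rot: [0.0, 0.994, 0.107, -0.0]
contact_force: [0.2, -0.0, -2.7]
gripper_width: 0.226
grasp_force: 60.8
```

apply_moves(
  targets=[
    {"translation": [0,0,0.02],"twist": 0,"hand": 0},
    {"translation": [0,0,0],"twist": 0,"hand": 0},
  ],
)

```text
time: 12.0
tool_pos: [0.5587, 0.2465, 0.0784]
tool_rot: [0.0, 0.994, 0.107, -0.0]
contact_force: [-0.2, 0.1, -2.0]
gripper_width: 0.224
grasp_force: 60.8
```

apply_moves(
  targets=[
    {"translation": [0,0,0.02],"twist": 0,"hand": 0},
    {"translation": [0,0,0],"twist": 0,"hand": 0},
  ],
)

```text
time: 12.2
tool_pos: [0.5587, 0.2464, 0.0764]
tool_rot: [0.0, 0.994, 0.107, -0.0]
contact_force: [-0.4, 0.6, -1.5]
gripper_width: 0.228
grasp_force: 60.8
```

apply_moves(
  targets=[
    {"translation": [0,0,0.02],"twist": 0,"hand": 0},
    {"translation": [0,0,0],"twist": 0,"hand": 0},
  ],
)

```text
time: 12.4
tool_pos: [0.5587, 0.2464, 0.0744]
tool_rot: [0.0, 0.994, 0.107, -0.0]
contact_force: [0.2, 0.3, -1.9]
gripper_width: 0.226
grasp_force: 60.8
```

apply_moves(
  targets=[
    {"translation": [0,0,0.02],"twist": 0,"hand": 0},
    {"translation": [0,0,0],"twist": 0,"hand": 0},
  ],
)

```text
time: 12.6
tool_pos: [0.5592, 0.2466, 0.0736]
tool_rot: [-0.0, 0.994, 0.107, 0.0]
contact_force: [-2.1, 0.0, 3.0]
gripper_width: 0.227
grasp_force: 61.6
```

apply_moves(
  targets=[
    {"translation": [0,0,0.02],"twist": 0,"hand": 0},
    {"translation": [0,0,0],"twist": 0,"hand": 0},
  ],
)

```text
time: 12.8
tool_pos: [0.5594, 0.2467, 0.0734]
tool_rot: [0.0, 0.994, 0.107, -0.0]
contact_force: [-5.6, -1.9, 12.4]
gripper_width: 0.232
grasp_force: 63.0
```

```bash
python3 - <<'E'
from h import *
p,r=st()
f=grab_frame("side");cv2.imwrite("pics/s4.png",cv2.resize(f[135:195,285:365,::-1],None,fx=10,fy=10,interpolation=cv2.INTER_CUBIC))
for n,q in dict(foot=[.0245,0,.071],lo=[.0045,0,.071],hi=[.0445,0,.071],grasp=[0,0,.003]).items():
    a=pj("side",p+r@q);print(n,((a-[285,135])*10).round())
E
```

```text
t 12.8 tcp [0.5594 0.2467 0.0734] tx [ 0.977  0.212 -0.   ] tz [-0. -0. -1.] rel [ 0.0425  0.3135 -0.0116] F [-5.6 -1.9 12.4] w 0.232 g 63.0
foot [326. 428.]
lo [271. 400.]
hi [382. 456.]
grasp [286. 262.]
```

View pics/s4.png

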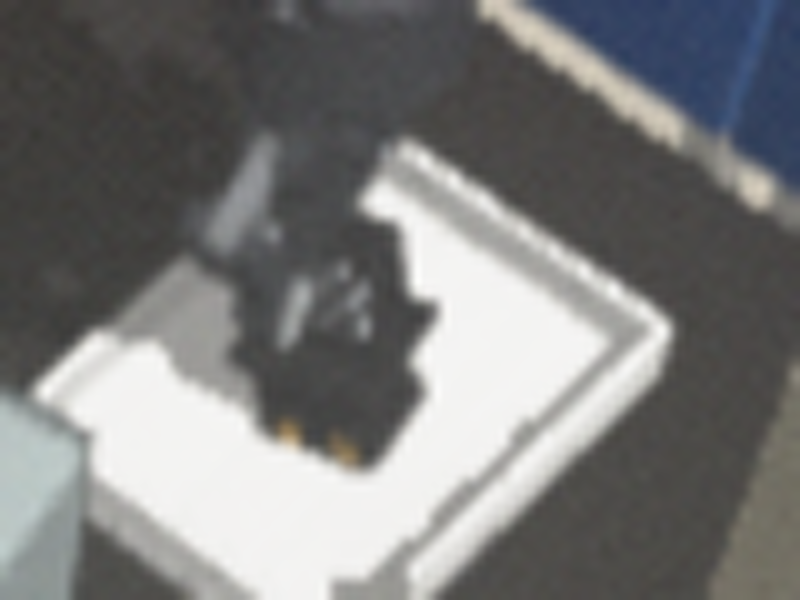

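apply_moves(
  targets=[
    {"translation": [0.03,0,0],"twist": 0,"hand": 0},
    {"translation": [0.03,0,0],"twist": 0,"hand": 0},
    {"translation": [0.03,0,0],"twist": 0,"hand": 0},
    {"translation": [0.03,0,0],"twist": 0,"hand": 0},
    {"translation": [0,0,0],"twist": 0,"hand": 0},
  ],
)

```text
time: 13.35
tool_pos: [0.5715, 0.2496, 0.0734]
tool_rot: [-0.0, 0.994, 0.107, 0.001]
contact_force: [-5.1, -0.9, 9.6]
gripper_width: 0.227
grasp_force: 62.3
```

```bash
python3 - <<'E'
from h import *
p,r=st();print(np.round(state()["ft_torque"],2))
E
```

```text
t 13.35 tcp [0.5715 0.2496 0.0734] tx [0.977 0.212 0.001] tz [ 0.001  0.001 -1.   ] rel [ 0.0549  0.3138 -0.0116] F [-5.1 -0.9  9.6] w 0.227 g 62.3
[-0.15  1.04 -0.02]
```

apply_moves(
  targets=[
    {"translation": [0,0,-0.01],"twist": 0,"hand": 0},
    {"translation": [0,0,0],"twist": 0,"hand": 0.27},
    {"translation": [0,0,0],"twist": 0,"hand": 0.32},
    {"translation": [0,0,0],"twist": 0,"hand": 0.4},
    {"translation": [0,0,0],"twist": 0,"hand": 0.6},
    {"translation": [0,0,0],"twist": 0,"hand": 0.7},
    {"translation": [0,0,0],"twist": 0,"hand": 0.7},
  ],
)

```text
time: 14.05
tool_pos: [0.5706, 0.249, 0.0716]
tool_rot: [0.0, 0.994, 0.107, -0.0]
contact_force: [-0.0, -1.0, -0.3]
gripper_width: 0.703
grasp_force: 0.0
```

apply_moves(
  targets=[
    {"translation": [0,0,-0.2],"twist": 0,"hand": 0.7},
    {"translation": [0,0,-0.3],"twist": 0,"hand": 0.7},
    {"translation": [0,0,-0.4],"twist": 0,"hand": 0.7},
    {"translation": [-0.4,0,0],"twist": 0,"hand": 0.5},
    {"translation": [-0.4,0,0],"twist": 0,"hand": 0.2},
    {"translation": [-0.4,0,0],"twist": 0,"hand": 0},
    {"translation": [0,0.3,0],"twist": 0,"hand": 0},
  ],
)

```text
time: 14.75
tool_pos: [0.455, 0.1952, 0.1601]
tool_rot: [-0.0, 0.994, 0.109, -0.002]
contact_force: [1.2, -0.8, -0.5]
gripper_width: 0.021
grasp_force: 0.0
```

```bash
python3 - <<'E'
from h import *
p,r=st()
f=grab_frame("side");a=cv2.resize(f[130:200,285:365,::-1],(400,350),interpolation=cv2.INTER_CUBIC)
g=grab_frame("top");b=cv2.resize(g[145:205,145:225,::-1],(400,300),interpolation=cv2.INTER_CUBIC)
b=np.vstack([b,np.zeros((50,400,3),np.uint8)])
cv2.imwrite("pics/c5.png",np.hstack([a,b]))
print([(c,np.round(q["point"],3).tolist(),round(q["score"],2)) for c in("top","side") for q in recognise(c,"plug")[:2]])
to([-.045,.125,.1])
E
```

```text
t 14.75 tcp [0.455  0.1952 0.1601] tx [ 0.976  0.217 -0.004] tz [-0.004  0.    -1.   ] rel [-0.0703  0.2849  0.0751] F [ 1.2 -0.8 -0.5] w 0.021 g 0.0
[('top', [0.596, 0.251, 0.067], 0.87), ('top', [0.72, -0.139, 0.038], 0.38), ('side', [0.605, 0.243, 0.059], 0.59), ('side', [0.384, 0.126, 0.038], 0.4)]
t 14.95 tcp [0.46   0.1942 0.1621] tx [0.977 0.211 0.001] tz [ 0.001  0.001 -1.   ] rel [-0.0656  0.2829  0.0771] F [0.2 0.9 0. ] w -0.005 g 0.0
move [ 0.202  1.579 -0.229]
```

View pics/c5.png

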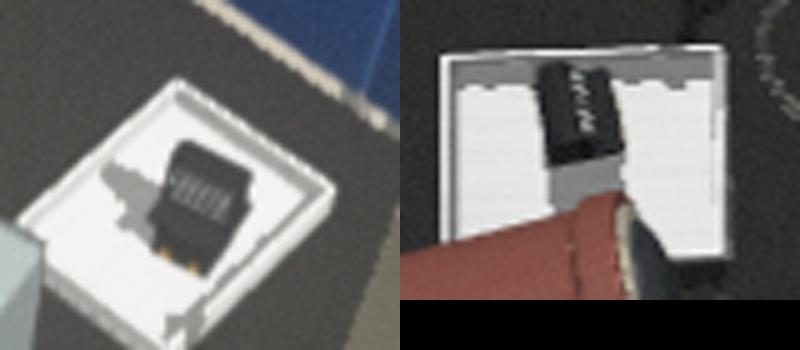

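```bash
python3 - <<'E'
from h import *
from scipy.optimize import minimize
ms={}
for c in("top","side"):
    grab_frame(c);q=regions_of(c,"plug")[0];ms[c]=q["pixels"];v,u=np.where(ms[c]);print(c,q["score"],u.min(),u.max(),v.min(),v.max(),len(u))
bx=[(40,36,0,34),(52,46,34,42),(50,20,42,90)]
def sil(c,T,Rm):
    im=np.zeros((384,512),np.uint8)
    for a,b,z0,z1 in bx:
        P=np.array([[i*a/2,j*b/2,z] for i in(-1,1) for j in(-1,1) for z in(z0,z1)])/1000
        h=cv2.convexHull(np.array([pj(c,T+Rm@p) for p in P]).astype(np.float32)*16)
        cv2.fillPoly(im,[h.astype(np.int32)],1,shift=4)
    return im>0
def cost(x):
    Rm=(R.from_euler('z',x[2])*R.from_euler('xy',[x[3],x[4]])).as_matrix()
    e=0
    for c in ms:
        s=sil(c,np.array([x[0],x[1],.004+.02*abs(np.sin(x[4]))+.018*abs(np.sin(x[3]))]),Rm);e+=1-(s&ms[c]).sum()/(s|ms[c]).sum()
    return e
for t in(0,-.2,.2,-1.5,1.5):
    x0=np.array([.59,.25,.21,0,t]);S=np.vstack([x0]+[x0+d for d in np.diag([.01,.01,.1,.1,.15])])
    m=minimize(cost,x0,method="Nelder-Mead",options=dict(initial_simplex=S,maxiter=250));print(t,m.fun.round(3),m.x.round(3))
E
```

```text
top 0.6 171 189 157 177 325
side 0.87 315 335 158 184 391Traceback (most recent call last):
  File "<stdin>", line 22, in <module>
    res = _minimize_neldermead(fun, x0, args, callback, bounds=bounds,
                               **options)
    fxcc = func(xcc)
    fx = function(np.copy(x), *(wrapper_args + args))
  File "<stdin>", line 18, in cost
  File "<stdin>", line 11, in sil
  File "h.py", line 9, in pj
    k=get_calibration(c);K,P=np.array(k["camera_matrix"]),np.array(k["pose"])
ValueError: time passes only in moves, steps and waits
```

Calibration should be cached; retry.

```bash
sed -i 's/^O=np/from functools import lru_cache\nget_calibration=lru_cache(get_calibration)\nO=np/' h.py; python3 - <<'E'
from h import *
from scipy.optimize import minimize
ms={}
for c in("top","side"):
    grab_frame(c);ms[c]=regions_of(c,"plug")[0]["pixels"]
bx=[(40,36,0,34),(52,46,34,42),(50,20,42,90)]
def sil(c,T,Rm):
    im=np.zeros((384,512),np.uint8)
    for a,b,z0,z1 in bx:
        P=np.array([[i*a/2,j*b/2,z] for i in(-1,1) for j in(-1,1) for z in(z0,z1)])/1000
        h=cv2.convexHull(np.array([pj(c,T+Rm@p) for p in P]).astype(np.float32)*16)
        cv2.fillPoly(im,[h.astype(np.int32)],1,shift=4)
    return im>0
def cost(x):
    Rm=(R.from_euler('z',x[2])*R.from_euler('xy',[x[3],x[4]])).as_matrix()
    e=0
    for c in ms:
        s=sil(c,np.array([x[0],x[1],.004+.02*abs(np.sin(x[4]))+.018*abs(np.sin(x[3]))]),Rm);e+=1-(s&ms[c]).sum()/(s|ms[c]).sum()
    return e
for t in(0,-.2,.2,-1.5,1.5):
    x0=np.array([.59,.25,.21,0,t]);S=np.vstack([x0]+[x0+d for d in np.diag([.01,.01,.1,.1,.15])])
    m=minimize(cost,x0,method="Nelder-Mead",options=dict(initial_simplex=S,maxiter=150));print(t,m.fun.round(3),m.x.round(3))
E
```

```text
0 0.271 [ 0.601  0.261  0.141  0.094 -0.009]
-0.2 0.281 [ 0.603  0.259  0.154  0.059 -0.035]
0.2 0.303 [0.601 0.261 0.214 0.129 0.015]
-1.5 0.856 [ 0.632  0.253 -0.015 -0.29  -1.451]
1.5 0.924 [0.573 0.256 0.265 0.054 1.479]
```

apply_moves(
  targets=[
    {"translation": [-0.02,0.36,0],"twist": 0,"hand": 0},
    {"translation": [-0.02,0.36,0],"twist": 0,"hand": 0},
    {"translation": [-0.02,0.36,0],"twist": 0,"hand": 0},
    {"translation": [-0.02,0.36,0],"twist": 0,"hand": 0},
    {"translation": [0,0,0.28],"twist": 0,"hand": 0},
    {"translation": [0,0,0.28],"twist": 0,"hand": 0},
    {"translation": [0,0,0],"twist": 0,"hand": 0},
  ],
)

```text
time: 16.05
tool_pos: [0.4794, 0.0517, 0.1016]
tool_rot: [-0.001, 0.994, 0.106, -0.004]
contact_force: [-1.0, 0.1, -0.6]
gripper_width: 0.002
grasp_force: 0.0
```

```bash
python3 - <<'E'
from h import *
to([-.041,.137,.02])
E
```

```text
t 16.05 tcp [0.4794 0.0517 0.1016] tx [ 0.977  0.211 -0.008] tz [-0.009  0.    -1.   ] rel [-0.0763  0.1394  0.0166] F [-1.   0.1 -0.6] w 0.002 g 0.0
move [ 0.353  0.026 -0.037]
```

apply_moves(
  targets=[
    {"translation": [0.17,0,-0.03],"twist": 0,"hand": 0},
    {"translation": [0.17,0,0],"twist": 0,"hand": 0},
    {"translation": [0,0,0],"twist": 0,"hand": 0},
    {"translation": [0,0.1,0],"twist": 0,"hand": 0},
    {"translation": [0,0.1,0],"twist": 0,"hand": 0},
    {"translation": [0,0.1,0],"twist": 0,"hand": 0},
    {"translation": [0,0.1,0],"twist": 0,"hand": 0},
  ],
)

```text
time: 16.75
tool_pos: [0.5239, 0.0192, 0.109]
tool_rot: [-0.0, 0.994, 0.106, -0.0]
contact_force: [-0.9, 1.8, 0.7]
gripper_width: -0.002
grasp_force: 1.3
```

```bash
python3 - <<'E'
from h import *
to([-.041,.047,.02])
E
```

```text
t 16.75 tcp [0.5239 0.0192 0.109 ] tx [ 0.977  0.212 -0.   ] tz [-0.     0.001 -1.   ] rel [-0.0395  0.0984  0.024 ] F [-0.9  1.8  0.7] w -0.002 g 1.3
move [-0.017  0.514  0.039]
```

apply_moves(
  targets=[
    {"translation": [-0.01,0.1,0.02],"twist": 0,"hand": 0},
    {"translation": [0,0.1,0],"twist": 0,"hand": 0},
    {"translation": [0,0.1,0],"twist": 0,"hand": 0},
    {"translation": [0,0.1,0],"twist": 0,"hand": 0},
    {"translation": [0,0,0],"twist": 0,"hand": 0},
  ],
)

```text
time: 17.25
tool_pos: [0.5319, -0.0209, 0.1065]
tool_rot: [0.001, 0.994, 0.106, -0.0]
contact_force: [-0.7, 0.2, -0.5]
gripper_width: -0.003
grasp_force: 0.0
```

apply_moves(
  targets=[
    {"translation": [0,0.05,0],"twist": 0,"hand": 0},
    {"translation": [0,0.03,0],"twist": 0,"hand": 0},
    {"translation": [0,0,0],"twist": 0,"hand": 0},
  ],
)

```text
time: 17.55
tool_pos: [0.5333, -0.0275, 0.1065]
tool_rot: [0.0, 0.994, 0.107, -0.0]
contact_force: [0.3, 0.5, -0.7]
gripper_width: -0.001
grasp_force: 0.0
```

apply_moves(
  targets=[
    {"translation": [0,0.03,0],"twist": 0,"hand": 0},
    {"translation": [0,0,0],"twist": 0,"hand": 0},
  ],
)

```text
time: 17.75
tool_pos: [0.5339, -0.0301, 0.1065]
tool_rot: [0.0, 0.994, 0.107, -0.0]
contact_force: [-0.4, 0.0, -0.9]
gripper_width: 0.002
grasp_force: 0.4
```

```bash
python3 - <<'E'
from h import *
st()
E
```

```text
t 17.75 tcp [ 0.5339 -0.0301  0.1065] tx [ 0.977  0.212 -0.   ] tz [-0. -0. -1.] rel [-0.04    0.048   0.0215] F [-0.4  0.  -0.9] w 0.002 g 0.4
```

apply_moves(
  targets=[
    {"translation": [0,0.03,0],"twist": 0,"hand": 0},
    {"translation": [0,0,0],"twist": 0,"hand": 0},
  ],
)

```text
time: 17.95
tool_pos: [0.534, -0.0307, 0.1066]
tool_rot: [-0.003, 0.994, 0.107, -0.001]
contact_force: [-2.8, 10.5, 2.6]
gripper_width: 0.001
grasp_force: 5.4
```

apply_moves(
  targets=[
    {"translation": [0,0.03,0],"twist": 0,"hand": 0},
    {"translation": [0,0,0],"twist": 0,"hand": 0},
  ],
)

```text
time: 18.15
tool_pos: [0.534, -0.031, 0.1066]
tool_rot: [-0.006, 0.994, 0.107, -0.001]
contact_force: [-6.3, 19.2, 6.4]
gripper_width: 0.001
grasp_force: 10.6
```

apply_moves(
  targets=[
    {"translation": [0,0.03,0],"twist": 0,"hand": 0},
    {"translation": [0,0,0],"twist": 0,"hand": 0},
  ],
)

```text
time: 18.35
tool_pos: [0.534, -0.0312, 0.1067]
tool_rot: [-0.009, 0.994, 0.107, -0.002]
contact_force: [-8.6, 29.8, 8.9]
gripper_width: 0.005
grasp_force: 15.8
```

apply_moves(
  targets=[
    {"translation": [0,-0.15,0],"twist": 0,"hand": 0},
    {"translation": [-0.05,-0.15,0],"twist": 0,"hand": 0},
    {"translation": [-0.4,0,-0.1],"twist": 0,"hand": 0},
    {"translation": [-0.4,0,-0.2],"twist": 0,"hand": 0},
    {"translation": [-0.2,0.3,-0.3],"twist": 0,"hand": 0},
    {"translation": [0,0.4,0],"twist": 0,"hand": 0},
    {"translation": [0,0,0],"twist": 0,"hand": 0},
    {"translation": [0,0,0],"twist": 0,"hand": 0},
  ],
)

```text
time: 19.15
tool_pos: [0.4415, -0.1009, 0.1669]
tool_rot: [0.0, 0.994, 0.106, 0.0]
contact_force: [-0.3, -0.3, -0.5]
gripper_width: -0.003
grasp_force: 0.0
```

```bash
python3 - <<'E'
from h import *
st()
f=grab_frame("top");cv2.imwrite("pics/t6.png",cv2.resize(f[130:260,145:345,::-1],None,fx=4,fy=4,interpolation=cv2.INTER_CUBIC))
print([(np.round(q["point"],3).tolist(),round(q["score"],2)) for n in("plug","shutter") for q in recognise("top",n)[:1]])
print("tab shut",((pj("top",face(0,.026,.04))-[145,130])*4).round())
E
```

```text
t 19.15 tcp [ 0.4415 -0.1009  0.1669] tx [0.978 0.21  0.   ] tz [ 0. -0. -1.] rel [-0.145  -0.0019  0.0819] F [-0.3 -0.3 -0.5] w -0.003 g 0.0
[([0.571, 0.256, 0.008], 0.64), ([0.563, -0.067, 0.092], 0.83)]
tab shut [555. 201.]
```

View pics/t6.png

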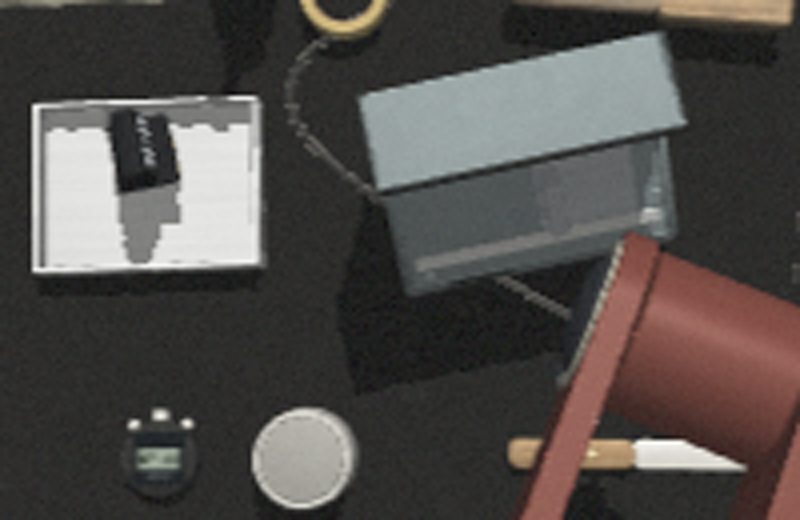

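The last picture shows the shutter plate across the socket at crop pixels (545–635, 150–220). The plug stands in the tray at about (143, 148), its long shadow matching an upright pose. The bystanders in the picture are where they were.

```bash
python3 -c "
from plant import *
print(job_done())"
```

```text
the job is handed in; nothing more can be done
None
```

I handed in the job: the plug stands upright in the tray, the shutter is pushed to its end stop across the empty socket, and the arm is clear of everything; no verdict came back.

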